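# Return the washed palette tray to its bay under the paint stand

## Robot

A 6-joint arm with a two-finger parallel gripper is mounted at the origin on the work surface. World frame = base frame: x ahead of the robot, y to its left, z up, the work surface at z = 0. Lengths are in mm, angles in rad, forces in N, time in s.
With the tool pointing down it reaches from about 300 to 875 mm from the base axis. Payload 6.4 kg.
Tool frame: the origin (TCP) lies midway between the tips of the shut fingers; the grasp point (between the pads) lies 19 mm behind it; z points along the fingers, y is the direction in which the jaws open and shut (so a half turn about z gives the same grasp; the last joint's range is limited). The gripper opens to 88 mm and grips with 3 to 60 N. Pads are 18 mm wide; open, the fingers measure 123 mm over their backs; the gripper's body (75 mm by 187 mm) begins 45 mm behind the grasp point.
Start: joints at [1.089, 0.181, 1.607, -0, 1.354, -0.206], TCP at [156.57, 553.287, 238.714] pointing down, gripper open.
Joint ranges: [-2.99, 2.99], [-0.89, 2.07], [0.3, 2.58], [-1.14, 4.28], [0, 2.63], [-3.12, 3.12]. Speed limits (rad/s): [2.57, 2.57, 3.01, 3.14, 3.14, 3.14].

## Interface

Orientations are given as a unit quaternion [w, x, y, z].
In Python, from cell import r, eyes gives the robot as it stands.
- The arm moves only by the tool step_arm, never from a script. Its argument "moves" is a list of rows, each a list of 3 entries, a list of its own where there are three numbers: the shift along the tool's x, y, z each as a share of 0.2 m, from -1 to 1, then the turn, a rotation vector about the tool's x, y, z each as a share of 0.5 rad, from -1 to 1, then the opening, from 0 (shut) to 1 (fully open). A call has exactly 5 rows; each row is the pose to reach, as a shift and turn from the pose measured when the call began, along the tool's axes at that moment; what a row does not reach only later rows make up. A row lasts 1/8 s, in which the tool goes at most 62.5 mm and 10.7 degrees, less where a joint would pass 70% of its speed; a pose out of reach is approached as far as the arm can. A call with a number of a shift or a turn outside -1 to 1 is refused whole. A call with a gripper value outside its range is refused whole. The fingers move at their own pace and stop on an object; "force" is the grip in N (left out, the last holds). Time passes only in rows, so rows that repeat a pose let the fingers close, or fill a call up. It gives the time, the measured TCP pose, the force and the opening at its end, in the units of the state.
- r.observe(): the state, without advancing time (a new reading comes with each control period).
- eyes.read_camera(name): name is "side" or "top" or "wrist"; returns the picture (400x640x3 uint8, red, green, blue); there is no depth.
- eyes.camera_params(name): a dict with "fx", "fy", "cx", "cy" (pixels), "T" (4x4, takes a point from camera to world coordinates). Camera axes: x right, y down, z forward; pixel columns grow to the right and rows downward; lengths in mm; the calibration is good to about 2 mm. A picture is of the moment at which its call begins: read the wrist's pose just before it. camera_params takes no time and is no camera call; for the wrist camera it gives the pose at the moment of the call.
- r.job_done(): hands the job in, once; it reports no verdict.
The state is a dict: "t": time; "joint_pos": joint angles; "qvel": joint speeds; "joint_efforts": joint torques, N m; "position": TCP position; "orientation": TCP orientation; "force": force on the tool from outside, world axes, zero at the start; "moment": the same for the moment, N m; "gripper_width": finger opening in mm.
Only numpy, scipy, OpenCV 4.12 (cv2) and the standard library are available. Lean on these libraries where they do the work, as an engineer would, in place of code of your own. Each camera call takes 0.05 s, during which the arm holds its last target. There are 200 camera calls.

## Task

Lift the washed palette tray out of its drying cradle by the rib in its middle and set it down, without dropping it, on the white ledge in front of the bay under the paint stand, with its blade-shaped pull pointing away from the bay; let go there. Then take or push it by the pull end and slide it fully home into the bay until it meets the back, and let go. Leave the jar, the bottle and the bowl where they stand.

Things in the scene. Friction and masses are not known exactly. Their poses are not given: they have to be found in the camera images.
- tray_center (a point): Centre, half-way up, of the loose white palette tray: open, 130 long (x) by 150 wide (y) by 45 high (z up), walls and floor 4 thick, about 0.3 kg. A rib 10 thick, as high as the walls, runs its whole length along x in the middle, between two open channels 66 wide: the place to grip it from above, fingers in the channels. It starts in the cradle. All sizes in mm.
- tray_pull (a point): Centre of the tray's upright blade-shaped pull, 90 mm to -x of the tray's centre, same height and axes. The blade is 12 mm thick (y), sticks out 45 mm from the middle of the tray's -x wall (25 mm from here to the wall, 20 mm to its end) and stands from 3 to 45 mm above the tray's underside.
- cradle: Fixed wooden drying cradle, 200 by 176 mm. Origin on the table under the tray's starting place; axes as the tray's. Floor 8 mm above the table, rims to 28 mm on three sides. At its -x end two blocks, 58 mm high, stand 8 mm clear of the tray's pull on both sides, so the pull cannot be gripped there; the tray lifts straight up.
- stand: Fixed low plywood paint stand, 190 mm wide, a covered bay under its roof. Origin on the table, middle of the bay's mouth; x points level into the bay, y left, z up. Roof: front edge at x = 0, ceiling 62 mm, top 74 mm above the table; three black-capped jars on it from x = 80 mm back, to 140 mm high. Bay 154 mm wide (2 mm to spare each side of the tray).
- stand_ledge (a point): Point on the top of the stand's white floor, 6 mm above the table, 95 mm in front of the bay's mouth (stand's -x); stand's axes. The level floor runs as a ledge from 140 mm in front of the mouth into the bay. Two guide walls, 22 mm high above it, flare from 154 mm apart at the mouth to 180 mm apart 60 mm in front of it. A tray centred here is 30 mm short of the mouth.
- stand_home (a point): Hidden point in the bay where the tray's centre is when it is fully home, its +x end against the bay's rigid back: 67 mm inside the mouth, 28.5 mm above the table; stand's axes, to which the tray's are then parallel. The pull then sticks out in front of the mouth. Nothing latches; the tray just slides on the floor.
- jar: Bystander: loose closed green glass jar with black cap, 70 mm across, 75 mm high; origin at the centre of its underside.
- bottle: Bystander: loose white plastic paint bottle with black cap, 72 mm across, 180 mm high; origin at the centre of its underside.
- bowl: Bystander: loose white bowl, 130 mm across, 50 mm high; origin at the centre of its underside.
Mind the look-alikes: they are no part of the job. Leave any turquoise look-alike of the part that bears tray_center alone.

How it is judged:
By the outcome, as a careful person would: the job done as asked, in the order asked, and still so for the second after the job is handed in, with the robot touching nothing.
It also fails if it takes over 64 s, if anything falls off the work surface, if the arm or the gripper's body presses on something with over 40 N, if the wrist force passes 120 N, or if a joint passes its speed limit or range.

## Working session

There is one attempt and no reset: what is moved stays moved. The work goes in short steps, Python scripts to look and compute and a tool call to move; the robot and the scene stay as the last step left them, time stands still between calls to the robot, and variables do not carry over. Pictures are saved under pics/ and viewed, about 8 in all and at most 12, crops included, and the job is handed in when it is done.

Besides the shell and the picture viewer there is one more tool, called after ">>>" as name(argument=value, ...), one argument or row to a line, values as JSON. step_arm: Moves the arm, as the interface text tells. Its arguments: {"type":"object","properties":{"moves":{"type":"array"},"force":{"type":"number"}},"required":["moves"]}

```bash
ls; mkdir -p pics; python3 - <<'E'
from cell import r,eyes
import cv2
for n in ("top","side"):
    cv2.imwrite(f"pics/{n}0.png",eyes.read_camera(n)[:,:,::-1])
    p=eyes.camera_params(n); print(n,p["fx"],p["fy"],p["cx"],p["cy"],p["T"].round(3).tolist() if hasattr(p["T"],"round") else p["T"])
print(r.observe())
E
```

```text
pics
top 485.1671980486073 485.1671980486073 313.1037381121528 194.75962702980777 [[-0.025, -0.997, 0.067, 434.677], [-1.0, 0.025, 0.003, -11.428], [-0.005, -0.066, -0.998, 1525.986], [0.0, 0.0, 0.0, 1.0]]
side 428.19453684511814 428.19453684511814 322.09220536236813 199.90308219814975 [[0.752, -0.438, 0.493, -142.502], [-0.659, -0.49, 0.571, -814.901], [-0.008, -0.754, -0.657, 947.759], [0.0, 0.0, 0.0, 1.0]]
{'t': 0.1, 'joint_pos': array([ 1.08867734e+00,  1.81407080e-01,  1.60786004e+00,  3.50664749e-06,
        1.35380783e+00, -2.06356774e-01]), 'qvel': array([-0.00077033, -0.00101833, -0.00243111,  0.00096296,  0.00016533,
       -0.00081425]), 'joint_efforts': array([ 1.44645182e-03, -4.34824526e+01, -3.42696512e+01,  7.04945647e-02,
        3.39896686e-02,  4.28934115e-07]), 'position': array([156.35745915, 552.85623643, 237.9569711 ]), 'orientation': array([-2.51734392e-04,  1.37444976e-01,  9.90509126e-01, -6.97091341e-04]), 'force': array([0.33362007, 0.28753748, 0.00278204]), 'moment': array([-0.03658677,  0.03847712, -0.01188074]), 'gripper_width': 87.88473631903632}
```

View pics/top0.png

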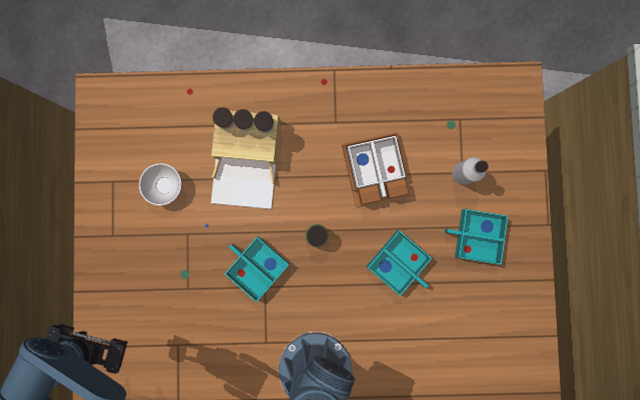

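View pics/side0.png

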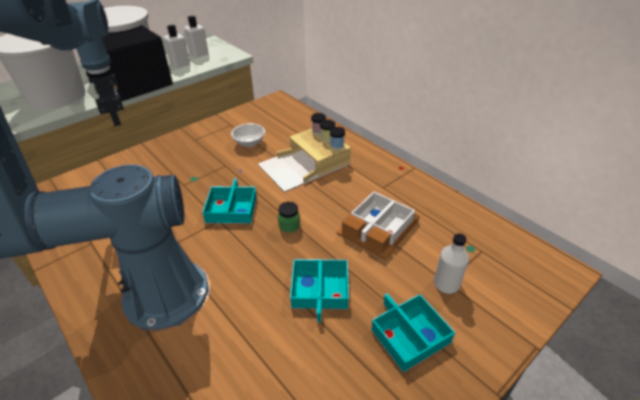

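The top view shows the white tray in its cradle around (377,163), with its pull pointing down the image to about (383,195). The stand is at (245,140) and its white ledge at about (243,185). The jar is at (317,236), the bottle at (470,172) and the bowl at (160,184). I'll enlarge this for corners.

```bash
python3 - <<'E'
import cv2,numpy as np
a=cv2.imread("pics/top0.png")
f=lambda x0,y0,w,h:cv2.resize(a[y0:y0+h,x0:x0+w],None,fx=5,fy=5,interpolation=cv2.INTER_CUBIC)
cv2.imwrite("pics/crop0.png",np.hstack([f(203,100,80,115),f(338,100,80,115)]))
E
```

```text
(no output)
```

View pics/crop0.png

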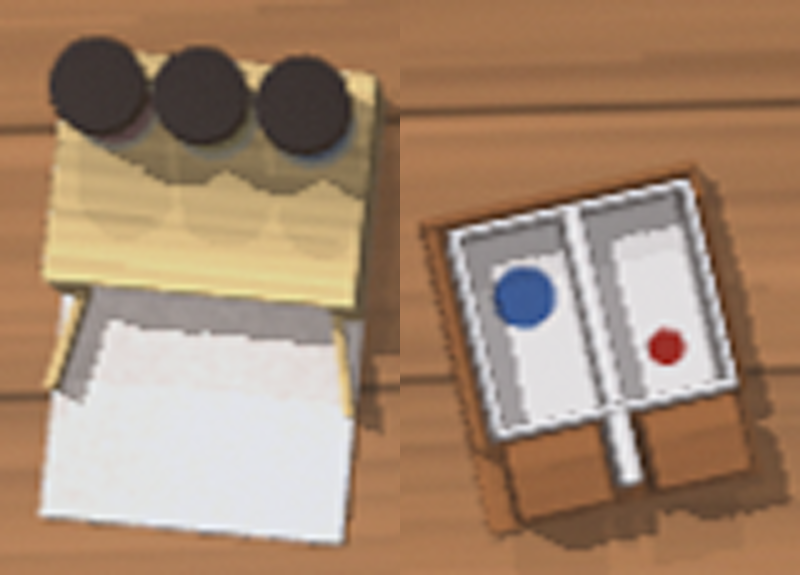

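The crop shows the tray rim corners at crop pixels (449,231), (692,180), (738,385) and (494,440), with the pull tip at (630,484). The roof's front edge runs (43,281)–(357,307), and the ledge's front edge (40,515)–(343,545). Next I'll turn these into poses.

```bash
cat > h.py <<'E'
import numpy as np, cv2
from scipy.optimize import least_squares
from scipy.spatial.transform import Rotation as R
from cell import r,eyes
def proj(p,P):
    T=np.array(p["T"]); q=(np.asarray(P,float)-T[:3,3])@T[:3,:3]
    return np.c_[p["fx"]*q[:,0]/q[:,2]+p["cx"],p["fy"]*q[:,1]/q[:,2]+p["cy"]]
def fit(p,L,px,x0=(500,0,0)):
    """planar pose x,y,yaw of local points L seen at px"""
    L=np.asarray(L,float)
    def w(s):
        c,n=np.cos(s[2]),np.sin(s[2]); return np.c_[s[0]+c*L[:,0]-n*L[:,1],s[1]+n*L[:,0]+c*L[:,1],L[:,2]]
    o=least_squares(lambda s:(proj(p,w(s))-px).ravel(),x0,x_scale=[100,100,1])
    return o.x, o.fun.round(1)
def rel(target,yaw):
    """shift (tool axes, shares of .2 m) and turn shares to TCP target, tool down, tool x along yaw (mod pi)"""
    s=r.observe(); q=s["orientation"]; R0=R.from_quat(q[[1,2,3,0]])
    d=R0.inv().apply(np.array(target)-s["position"])/200
    out=[]
    for k in (0,np.pi):
        Rt=R.from_matrix(np.c_[[np.cos(yaw+k),np.sin(yaw+k),0],[np.sin(yaw+k),-np.cos(yaw+k),0],[0,0,-1]])
        out.append((R0.inv()*Rt).as_rotvec()/.5)
    return d.round(4),[o.round(4) for o in out],s["position"].round(1)
E
python3 - <<'E'
from h import *
p=eyes.camera_params("top")
t=np.array([(449,231),(692,180),(738,385),(494,440),(630,484)])/5+[338-80,100]
# pixel index convention of cubic resize: (u+.5)/5-.5
t-=.4
L=[(65,75,53),(65,-75,53),(-65,-75,53),(-65,75,53),(-110,0,53)]
print(fit(p,L,t))
s=np.array([(43,281),(357,307),(40,515),(343,545)])/5+[203,100]-.4
print(fit(p,[(0,95,74),(0,-95,74),(-140,95,6),(-140,-95,6)],s))
def pl(u,v,z):
    T=np.array(p["T"]);d=T[:3,:3]@[(u-p["cx"])/p["fx"],(v-p["cy"])/p["fy"],1];return (T[:3,3]+d*(z-T[2,3])/d[2]).round()
print(pl(317,234,75),pl(480,166,180),pl(160,184,50))
w=eyes.camera_params("wrist"); print(w)
s_=r.observe();q=s_["orientation"];R0=R.from_quat(q[[1,2,3,0]]).as_matrix();Tt=np.eye(4);Tt[:3,:3]=R0;Tt[:3,3]=s_["position"]
print((np.linalg.inv(Tt)@np.array(w["T"])).round(3))
E
```

```text
(array([ 6.30353672e+02, -2.02421612e+02,  1.83207758e-01]), array([ 0.3, -0.1, -0.5,  0.1, -0.4,  0.4,  0.3, -0.5,  0.4,  0.1]))
(array([ 6.46793959e+02,  2.03024302e+02, -1.19777426e-01]), array([-0.1, -0.3, -0.2,  0.3,  0.4,  0.1, -0. , -0.2]))
[414. -16.  75.] [ 593. -475.  180.] [578. 460.  50.]
{'fx': 331.8081084940201, 'fy': 331.8081084940201, 'cx': 321.6634717660238, 'cy': 200.74702891686022, 'T': array([[ 2.72560532e-01,  9.29243785e-01,  2.49432846e-01,
         8.99492083e+01],
       [ 9.62137415e-01, -2.62828317e-01, -7.22002185e-02,
         5.71440290e+02],
       [-1.53358926e-03,  2.59667604e-01, -9.65696838e-01,
         3.85025783e+02],
       [ 0.00000000e+00,  0.00000000e+00,  0.00000000e+00,
         1.00000000e+00]])}
[[  -0.      -0.966   -0.26    69.004]
 [   1.      -0.      -0.      -0.413]
 [   0.      -0.26     0.966 -147.047]
 [   0.       0.       0.       1.   ]]
```

>>> step_arm(
  moves=[
    [[-0.17,-0.15,0],[0,0,0],1],
    [[-0.34,-0.3,0],[0,0,0],1],
    [[-0.51,-0.45,0],[0,0,0],1],
    [[-0.68,-0.6,0],[0,0,0],1],
    [[-0.85,-0.75,0],[0,0,0],1],
  ],
)

```text
t: 0.72
position: [279.4, 360.8, 237.8]
orientation: [-0.0, 0.137, 0.991, -0.001]
force: [0.6, -0.2, 0.0]
gripper_width: 88.1
```

>>> step_arm(
  moves=[
    [[-0.2,-0.18,0],[0,0,0],1],
    [[-0.4,-0.36,0],[0,0,0],1],
    [[-0.6,-0.54,0],[0,0,0],1],
    [[-0.8,-0.72,0],[0,0,0],1],
    [[-0.9,-0.8,0],[0,0,0],1],
  ],
)

```text
t: 1.35
position: [410.0, 155.6, 237.9]
orientation: [-0.0, 0.139, 0.99, -0.001]
force: [-0.2, 0.9, -0.2]
gripper_width: 88.1
```

```bash
python3 -c "
from h import *
print(rel([630.4,-202.4,200],.183),r.observe()['t'])"
```

```text
(array([-1.5512, -1.4184,  0.1918]), [array([-2.5000e-03,  5.6000e-03,  5.3608e+00]), array([-0.0041, -0.0018, -0.9224])], array([410. , 155.6, 237.9])) 1.35
```

>>> step_arm(
  moves=[
    [[-0.18,-0.17,0],[0,0,0],1],
    [[-0.36,-0.34,0],[0,0,0],1],
    [[-0.54,-0.5,0],[0,0,0],1],
    [[-0.72,-0.67,0],[0,0,0],1],
    [[-0.88,-0.82,0],[0,0,0],1],
  ],
)

```text
t: 1.98
position: [534.7, -52.0, 237.7]
orientation: [-0.001, 0.139, 0.99, -0.001]
force: [0.7, 1.0, -0.7]
gripper_width: 88.1
```

>>> step_arm(
  moves=[
    [[-0.2,-0.18,0],[0,0,-0.3],1],
    [[-0.4,-0.36,0],[0,0,-0.6],1],
    [[-0.6,-0.54,0],[0,0,-0.9],1],
    [[-0.7,-0.63,0],[0,0,-0.92],1],
    [[-0.7,-0.63,0],[0,0,-0.92],1],
  ],
)

```text
t: 2.6
position: [634.5, -213.2, 236.6]
orientation: [-0.002, -0.089, 0.996, -0.0]
force: [0.0, 0.3, -0.1]
gripper_width: 88.2
```

```bash
python3 -c "
from h import *
p=eyes.camera_params('wrist')
a=eyes.read_camera('wrist');cv2.imwrite('pics/w1.png',a[:,:,::-1])
import pickle;pickle.dump(p,open('w1.pkl','wb'))
print(rel([630.4,-202.4,150],.183),r.observe()['t'])"
```

```text
(array([0.0083, 0.0494, 0.4336]), [array([-1.0600e-02, -1.0000e-04,  6.2769e+00]), array([ 0.0001, -0.0067, -0.0063])], array([ 634.1, -211.8,  236.7])) 2.65
```

View pics/w1.png

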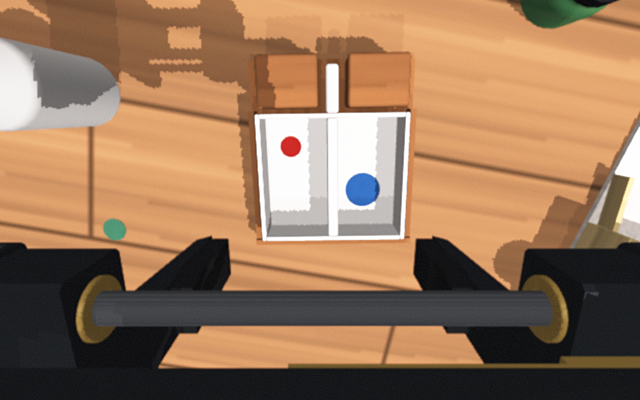

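The wrist view shows the tray upright in its cradle with rim corners at (256,115), (411,112), (405,239) and (263,240), and the pull tip at (332,64). The rib lies at u≈333, and the fingers straddle it.

```bash
python3 -c "
from h import *
import pickle;p=pickle.load(open('w1.pkl','rb'))
L=[(-65,-75,53),(-65,75,53),(65,75,53),(65,-75,53),(-110,0,53)]
px=np.array([(256,115),(411,112),(405,239),(263,240),(332,64)])
print(fit(p,L,px,(630,-202,.18)))
s,_=fit(p,L,px,(630,-202,.18))
print(rel([(630.4+s[0])/2,(-202.4+s[1])/2,100],s[2]))
"
```

```text
(array([ 6.29775317e+02, -2.01255043e+02,  1.94567439e-01]), array([-0.6, -0.2, -0.1,  0.3, -0.6, -0.3,  0.6,  0.8,  0.7, -0.5]))
(array([0.0085, 0.0525, 0.6836]), [array([-1.0500e-02, -2.0000e-04,  6.2537e+00]), array([ 0.0001, -0.0067, -0.0294])], array([ 634.1, -211.8,  236.7]))
```

>>> step_arm(
  moves=[
    [[0.01,0.05,0.1],[0,-0.007,-0.02],0.8],
    [[0.01,0.053,0.3],[0,-0.007,-0.02],0.6],
    [[0.01,0.053,0.5],[0,-0.007,-0.02],0.6],
    [[0.01,0.053,0.68],[0,-0.007,-0.02],0.6],
    [[0.01,0.053,0.68],[0,-0.007,-0.02],0.6],
  ],
  force=25,
)

```text
t: 3.28
position: [627.0, -198.9, 97.6]
orientation: [-0.003, -0.095, 0.995, 0.002]
force: [-0.7, -0.1, 0.4]
gripper_width: 52.4
```

```bash
python3 -c "
from h import *
print(rel([630,-201.8,19],.19),r.observe()['force'])"
```

```text
(array([-0.0144, -0.0188,  0.3926]), [array([ 0.0172,  0.0152, -6.2814]), array([ 0.0097, -0.011 ,  0.0018])], array([ 627. , -198.9,   97.6])) [-0.71298289 -0.08467983  0.40807834]
```

>>> step_arm(
  moves=[
    [[-0.014,-0.019,0.1],[0.01,-0.011,0],0.6],
    [[-0.014,-0.019,0.22],[0.01,-0.011,0],0.6],
    [[-0.014,-0.019,0.32],[0.01,-0.011,0],0.6],
    [[-0.014,-0.019,0.385],[0.01,-0.011,0],0.6],
    [[-0.014,-0.019,0.385],[0.01,-0.011,0],0.6],
  ],
)

```text
t: 3.9
position: [629.5, -201.4, 19.9]
orientation: [-0.001, -0.095, 0.995, 0.0]
force: [0.4, -0.4, -0.6]
gripper_width: 53.1
```

```bash
python3 -c "
from h import *
print(rel([630,-201.8,19],.19),r.observe()['force'])"
```

```text
(array([-0.0023, -0.0024,  0.0045]), [array([ 3.5000e-03,  2.7000e-03, -6.2811e+00]), array([ 0.0017, -0.0022,  0.002 ])], array([ 629.5, -201.4,   19.9])) [ 0.43487455 -0.40216052 -0.57773666]
```

>>> step_arm(
  moves=[
    [[0,0,0],[0,0,0],0],
    [[0,0,0],[0,0,0],0],
    [[0,0,0],[0,0,0],0],
    [[0,0,0],[0,0,0],0],
    [[0,0,0],[0,0,0],0],
  ],
  force=25,
)

```text
t: 4.53
position: [629.6, -201.7, 20.2]
orientation: [-0.0, -0.095, 0.995, 0.0]
force: [-0.2, -0.7, 1.9]
gripper_width: 9.6
```

>>> step_arm(
  moves=[
    [[0,0,-0.02],[0,0,0],0],
    [[0,0,-0.08],[0,0,0],0],
    [[0,0,-0.2],[0,0,0],0],
    [[0,0,-0.35],[0,0,0],0],
    [[0,0,-0.45],[0,0,0],0],
  ],
)

```text
t: 5.15
position: [630.4, -202.0, 112.5]
orientation: [0.0, -0.095, 0.995, -0.0]
force: [-0.2, -0.4, -2.2]
gripper_width: 10.2
```

```bash
python3 -c "
from h import *
print(rel([552.5,214.4,160],-.12),r.observe()['force'],r.observe()['gripper_width'])"
```

```text
(array([-0.0135,  2.1176, -0.2399]), [array([-2.9000e-03, -2.5000e-03, -5.6609e+00]), array([-0.0017,  0.0021,  0.6222])], array([ 630.4, -202. ,  112.5])) [-0.23256985 -0.40826926 -2.24110309] 10.152252010277559
```

>>> step_arm(
  moves=[
    [[0,0.1,-0.05],[0,0,0],0],
    [[0,0.25,-0.1],[0,0,0],0],
    [[0,0.43,-0.15],[0,0,0],0],
    [[0,0.6,-0.15],[0,0,0],0],
    [[0,0.78,-0.15],[0,0,0],0],
  ],
)

```text
t: 5.78
position: [599.4, -46.3, 141.9]
orientation: [-0.0, -0.096, 0.995, -0.0]
force: [-0.3, 0.2, -2.8]
gripper_width: 9.6
```

>>> step_arm(
  moves=[
    [[0,0.18,0],[0,0,0.05],0],
    [[0,0.36,0],[0,0,0.15],0],
    [[0,0.54,0],[0,0,0.3],0],
    [[0,0.7,0],[0,0,0.45],0],
    [[0,0.85,0],[0,0,0.6],0],
  ],
)

```text
t: 6.4
position: [565.3, 122.9, 141.3]
orientation: [-0.001, 0.055, 0.998, 0.0]
force: [-0.1, 0.2, -2.0]
gripper_width: 9.8
```

```bash
python3 -c "
from h import *
print(rel([552.5,214.4,120],-.12),r.observe()['force'],r.observe()['gripper_width'])"
```

```text
(array([0.1135, 0.4479, 0.1069]), [array([ 5.5000e-03,  2.0000e-04, -6.2633e+00]), array([ 0.0001, -0.0035,  0.0199])], array([565.3, 122.9, 141.3])) [-0.11338325  0.21108953 -1.95012341] 9.822679138352647
```

>>> step_arm(
  moves=[
    [[0.04,0.15,0],[0,0,0.02],0],
    [[0.08,0.3,0.03],[0,0,0.02],0],
    [[0.115,0.4,0.06],[0,0,0.02],0],
    [[0.115,0.448,0.1],[0,-0.003,0.02],0],
    [[0.115,0.448,0.1],[0,-0.003,0.02],0],
  ],
)

```text
t: 7.02
position: [551.5, 214.6, 120.3]
orientation: [-0.001, 0.06, 0.998, -0.0]
force: [0.9, -0.4, -2.9]
gripper_width: 9.5
```

```bash
python3 -c "
from h import *
import pickle
p=eyes.camera_params('wrist')
a=eyes.read_camera('wrist');cv2.imwrite('pics/w2.png',a[:,:,::-1]);pickle.dump(p,open('w2.pkl','wb'))
t=eyes.read_camera('top')[100:240,180:320,::-1]
cv2.imwrite('pics/t2.png',cv2.resize(t,None,fx=4,fy=4,interpolation=cv2.INTER_CUBIC))
print(rel([552.5,214.4,50],-.12),r.observe()['force'])"
```

```text
(array([-0.0007,  0.0035,  0.3558]), [array([-2.100e-03,  1.300e-03,  6.282e+00]), array([-0.0008, -0.0013, -0.0012])], array([552.3, 213.7, 121.2])) [ 0.9050591  -0.34383712 -2.54370986]
```

View pics/w2.png

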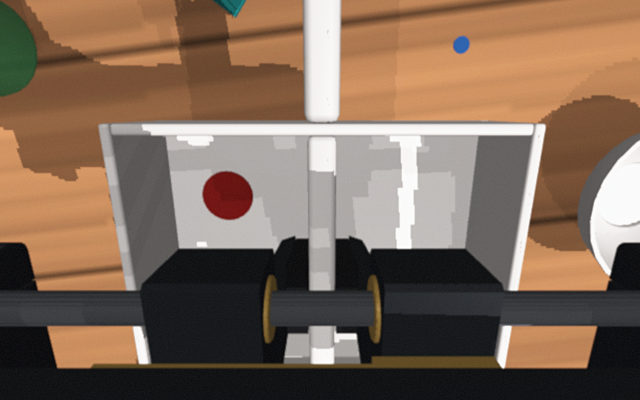

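The wrist view shows the tray held square, its -x rim running from (100,125) to (545,124), the rib at u≈322 and the pull pointing away from the stand. The ledge is hidden beneath the tray.

```bash
python3 -c "
from h import *
import pickle;p=pickle.load(open('w2.pkl','rb'))
for z in (152,154,156):
  print(fit(p,[(-65,-75,z),(-65,75,z)],np.array([(100,123.5),(545,123)]),(552,214,-.12)))
print(rel([552.5,214.4,21],-.12))
"
```

```text
(array([ 5.51330876e+02,  2.14848358e+02, -1.18356025e-01]), array([ 1.3, -0.2, -1.3, -0.2]))
(array([ 5.51475876e+02,  2.14825026e+02, -1.18362269e-01]), array([-2.5,  0.4,  2.5,  0.4]))
(array([ 5.51628133e+02,  2.14800779e+02, -1.18368269e-01]), array([-6.4,  1.1,  6.4,  1.1]))
(array([-0.0008,  0.0036,  0.5008]), [array([-2.100e-03,  1.300e-03,  6.282e+00]), array([-0.0008, -0.0013, -0.0012])], array([552.3, 213.7, 121.2]))
```

>>> step_arm(
  moves=[
    [[0,0.003,0.08],[0,0,0],0],
    [[0,0.003,0.18],[0,0,0],0],
    [[0,0.003,0.3],[0,0,0],0],
    [[0,0.003,0.4],[0,0,0],0],
    [[0,0.003,0.46],[0,0,0],0],
  ],
)

```text
t: 7.75
position: [551.3, 213.9, 27.0]
orientation: [-0.002, 0.06, 0.998, -0.0]
force: [0.6, 0.2, -1.9]
gripper_width: 9.8
```

```bash
python3 -c "
from h import *
print(rel([552.5,214.4,18.5],-.12),r.observe()['force'])"
```

```text
(array([-0.0057,  0.0031,  0.0423]), [array([-9.8000e-03,  3.6000e-03,  6.2814e+00]), array([-0.0023, -0.0062, -0.0018])], array([551.3, 213.9,  27. ])) [ 0.61961601  0.15331278 -1.85748675]
```

>>> step_arm(
  moves=[
    [[-0.005,0.003,0.01],[0,-0.006,0],0],
    [[-0.005,0.003,0.02],[0,-0.006,0],0],
    [[-0.005,0.003,0.03],[0,-0.006,0],0],
    [[-0.005,0.003,0.04],[0,-0.006,0],0],
    [[-0.005,0.003,0.042],[0,-0.006,0],0],
  ],
)

```text
t: 8.38
position: [552.4, 214.4, 18.7]
orientation: [0.0, 0.06, 0.998, -0.001]
force: [0.2, 0.8, -2.4]
gripper_width: 9.5
```

>>> step_arm(
  moves=[
    [[0,0,0.003],[0,0,0],0],
    [[0,0,0.006],[0,0,0],0],
    [[0,0,0.009],[0,0,0],0],
    [[0,0,0.01],[0,0,0],0],
    [[0,0,0.01],[0,0,0],0],
  ],
)

```text
t: 9.0
position: [552.6, 214.4, 18.1]
orientation: [0.0, 0.06, 0.998, -0.001]
force: [-4.4, -1.3, 10.3]
gripper_width: 10.3
```

>>> step_arm(
  moves=[
    [[0,0,0],[0,0,0],0.2],
    [[0,0,0],[0,0,0],0.4],
    [[0,0,0],[0,0,0],0.5],
    [[0,0,0],[0,0,0],0.5],
    [[0,0,0],[0,0,0],0.5],
  ],
)

```text
t: 9.62
position: [552.6, 214.4, 18.0]
orientation: [0.0, 0.06, 0.998, -0.001]
force: [0.5, 0.7, 0.3]
gripper_width: 43.9
```

>>> step_arm(
  moves=[
    [[0,0,-0.03],[0,0,0],0.5],
    [[0,0,-0.12],[0,0,0],0.5],
    [[0,0,-0.3],[0,0,0],0.5],
    [[0,0,-0.5],[0,0,0],0.5],
    [[0.2,0,-0.65],[0,0,0],0.5],
  ],
)

```text
t: 10.25
position: [515.6, 219.2, 151.9]
orientation: [0.003, 0.061, 0.998, 0.0]
force: [-0.6, 0.7, 0.9]
gripper_width: 44.5
```

>>> step_arm(
  moves=[
    [[0.2,0,0],[0,0,0],0.5],
    [[0.4,0,0],[0,0,0],0.5],
    [[0.4,0,0],[0,0,0],0.5],
    [[0.4,0,0],[0,0,0],0.5],
    [[0.4,0,0],[0,0,0],0.5],
  ],
)

```text
t: 10.88
position: [437.5, 228.9, 152.1]
orientation: [0.004, 0.061, 0.998, 0.0]
force: [-0.4, -0.7, -0.2]
gripper_width: 44.0
```

```bash
python3 -c "
from h import *
import pickle
print(r.observe()['position'],r.observe()['force'])
p=eyes.camera_params('wrist')
a=eyes.read_camera('wrist');cv2.imwrite('pics/w3.png',a[:,:,::-1]);pickle.dump(p,open('w3.pkl','wb'))
t=eyes.read_camera('top')[100:240,180:320,::-1]
cv2.imwrite('pics/t3.png',cv2.resize(t,None,fx=4,fy=4,interpolation=cv2.INTER_CUBIC))"
```

```text
[437.48853235 228.91294493 152.08709649] [-0.37291157 -0.66129049 -0.19530734]
```

View pics/w3.png

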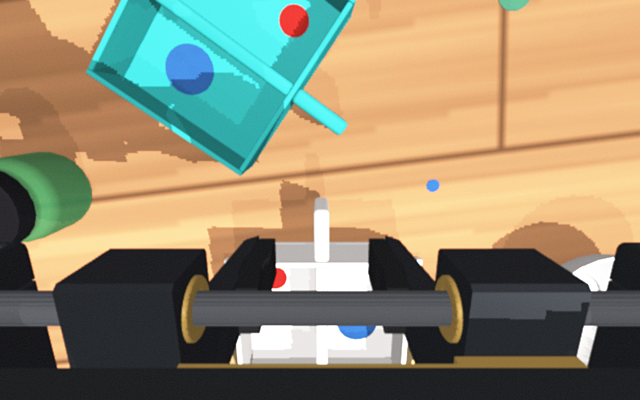

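The wrist view shows the tray on the ledge with its pull at u≈321, v 199–262, in line between the fingers. The turquoise look-alike (tip of its pull at (340,128)) lies clear. I'll check the seating from above.

View pics/t3.png

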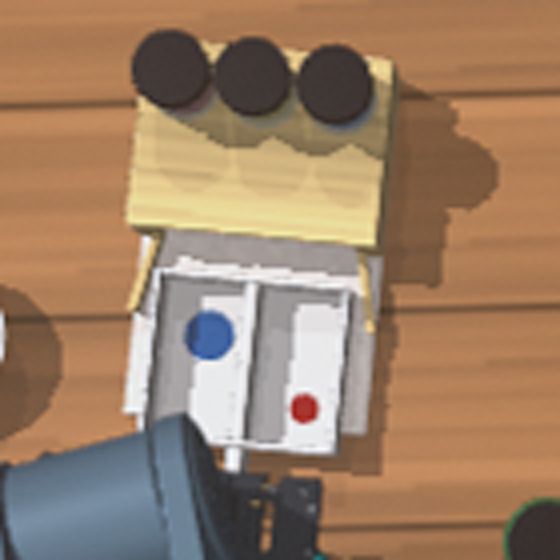

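```bash
python3 -c "
from h import *
import pickle
p=pickle.load(open('w3.pkl','rb'))
c,s=np.cos(-.12),np.sin(-.12)
P=lambda x,y,z:[646.8+c*x-s*y,203+s*x+c*y,z]
print(proj(p,[P(-205,0,51),P(-160,0,51),P(-205,0,9)]).round())
print(proj(eyes.camera_params('top'),[P(-205,0,51),P(-30,75,51),P(-30,-75,51),P(-160,75,51),P(-160,-75,51)]).round(1)*4-[720,400])
print(rel(P(-193,0,70),-.12))"
```

```text
[[321. 210.]
 [321. 263.]
 [321. 196.]]
[[226.  504.8]
 [152.8 267.6]
 [347.6 286. ]
 [134.4 436.4]
 [330.4 455.2]]
(array([-0.0892, -0.0025,  0.4084]), [array([ 1.9200e-02, -1.6000e-03,  6.2773e+00]), array([ 0.001 ,  0.0122, -0.0059])], array([437. , 228.8, 151.6]))
```

The tray sits flat on the ledge between the guides, with rim corners about (155,270), (352,292) and (336,453), within about 1 raw pixel of prediction. Its pull points away from the bay at (235,460), so I'll grip that.

>>> step_arm(
  moves=[
    [[-0.04,0,0.1],[0,0.012,-0.006],0.5],
    [[-0.08,-0.002,0.25],[0,0.012,-0.006],0.5],
    [[-0.08,-0.002,0.4],[0,0.012,-0.006],0.5],
    [[-0.08,-0.002,0.45],[0,0.012,-0.006],0.5],
    [[-0.08,-0.002,0.45],[0,0.012,-0.006],0.5],
  ],
)

```text
t: 11.6
position: [453.2, 226.3, 61.3]
orientation: [-0.001, 0.06, 0.998, 0.0]
force: [0.0, -0.7, 0.3]
gripper_width: 43.7
```

```bash
python3 -c "
from h import *
c,s=np.cos(-.12),np.sin(-.12)
P=lambda x,y,z:[646.8+c*x-s*y,203+s*x+c*y,z]
print(rel(P(-195,0,20),-.12),r.observe()['force'])"
```

```text
(array([0.    , 0.0004, 0.2063]), [array([-4.0000e-03,  1.0000e-04,  6.2828e+00]), array([-0.0001, -0.0025, -0.0004])], array([453.2, 226.3,  61.3])) [ 0.01410084 -0.66781252  0.33091425]
```

>>> step_arm(
  moves=[
    [[0,0,0.06],[0,0,0],0.5],
    [[0,0,0.12],[0,0,0],0.5],
    [[0,0,0.18],[0,0,0],0.5],
    [[0,0,0.206],[0,0,0],0.5],
    [[0,0,0.206],[0,0,0],0.5],
  ],
)

```text
t: 12.22
position: [452.8, 226.2, 19.5]
orientation: [-0.001, 0.06, 0.998, -0.0]
force: [-0.1, -0.0, 0.4]
gripper_width: 44.2
```

>>> step_arm(
  moves=[
    [[0,0,0],[0,0,0],0],
    [[0,0,0],[0,0,0],0],
    [[0,0,0],[0,0,0],0],
    [[0,0,0],[0,0,0],0],
    [[0,0,0],[0,0,0],0],
  ],
  force=10,
)

```text
t: 12.85
position: [453.0, 226.2, 19.7]
orientation: [-0.001, 0.06, 0.998, -0.0]
force: [-0.8, 0.0, 2.0]
gripper_width: 12.0
```

```bash
python3 -c "
from h import *
c,s=np.cos(-.12),np.sin(-.12)
P=lambda x,y,z:[646.8+c*x-s*y,203+s*x+c*y,z]
o=r.observe();print(rel(P(-145,0,20.5),-.12),o['force'],o['moment'],o['gripper_width'])"
```

```text
(array([-0.251 ,  0.0007, -0.0043]), [array([-6.0000e-03,  8.0000e-04,  6.2829e+00]), array([-0.0005, -0.0038, -0.0003])], array([453. , 226.2,  19.7])) [-0.84004874  0.02637242  2.02326885] [0.03028852 0.02569893 0.03410332] 11.972461499548992
```

>>> step_arm(
  moves=[
    [[-0.05,0,0],[0,0,0],0],
    [[-0.1,0,0],[0,0,0],0],
    [[-0.15,0,0],[0,0,0],0],
    [[-0.2,0,0],[0,0,0],0],
    [[-0.25,0,0],[0,0,0],0],
  ],
)

```text
t: 13.48
position: [503.2, 220.1, 19.6]
orientation: [-0.001, 0.06, 0.998, -0.0]
force: [-4.0, 1.1, 5.4]
gripper_width: 12.3
```

```bash
cat > chk.py <<'E'
from h import *
c,s=np.cos(-.12),np.sin(-.12)
o=r.observe();d=o["position"]-[646.8,203,0]
print("stand",(c*d[0]+s*d[1]).round(1),(-s*d[0]+c*d[1]).round(1),d[2].round(1))
f=o["force"];print("F",(c*f[0]+s*f[1]).round(1),(-s*f[0]+c*f[1]).round(1),f[2].round(1),"M",o["moment"].round(2),o["gripper_width"],o["t"])
P=lambda x,y,z:[646.8+c*x-s*y,203+s*x+c*y,z]
print(rel(P(-33,0,20),-.12)[:2])
E
python3 chk.py
```

```text
stand -144.6 -0.2 19.6
F -4.1 0.6 5.4 M [0.11 0.81 0.01] 12.335971877574202 13.475
(array([-0.5581,  0.0012, -0.0034]), [array([-7.2000e-03,  1.1000e-03,  6.2827e+00]), array([-0.0007, -0.0046, -0.0005])])
```

>>> step_arm(
  moves=[
    [[-0.05,0,-0.002],[0,0,0],0],
    [[-0.1,0,-0.002],[0,0,0],0],
    [[-0.15,0,-0.002],[0,0,0],0],
    [[-0.2,0,-0.002],[0,0,0],0],
    [[-0.25,0,-0.002],[0,0,0],0],
  ],
)

```text
t: 14.1
position: [553.6, 214.0, 19.8]
orientation: [-0.001, 0.06, 0.998, -0.0]
force: [-0.9, -0.2, -0.3]
gripper_width: 11.7
```

```bash
python3 chk.py
```

```text
stand -93.8 -0.3 19.8
F -0.9 -0.3 -0.3 M [ 0.06  0.23 -0.  ] 11.69759041377202 14.1
(array([-0.3042,  0.0014, -0.0018]), [array([-6.4000e-03,  1.2000e-03,  6.2828e+00]), array([-0.0008, -0.004 , -0.0004])])
```

>>> step_arm(
  moves=[
    [[-0.05,0,0],[0,0,0],0],
    [[-0.1,0,0],[0,0,0],0],
    [[-0.15,0,0],[0,0,0],0],
    [[-0.2,0,0],[0,0,0],0],
    [[-0.24,0,0],[0,0,0],0],
  ],
)

```text
t: 14.72
position: [601.9, 208.2, 19.8]
orientation: [-0.001, 0.06, 0.998, -0.0]
force: [-4.1, 0.5, 3.7]
gripper_width: 11.9
```

```bash
python3 chk.py
```

```text
stand -45.2 -0.2 19.8
F -4.1 -0.0 3.7 M [0.1  0.63 0.03] 11.86383494388322 14.725
(array([-0.0611,  0.0013, -0.0013]), [array([-6.6000e-03,  1.0000e-03,  6.2827e+00]), array([-0.0006, -0.0042, -0.0005])])
```

>>> step_arm(
  moves=[
    [[-0.015,0,-0.001],[0,0,0],0],
    [[-0.03,0,-0.001],[0,0,0],0],
    [[-0.04,0,-0.001],[0,0,0],0],
    [[-0.05,0,-0.001],[0,0,0],0],
    [[-0.055,0,-0.001],[0,0,0],0],
  ],
)

```text
t: 15.35
position: [612.7, 206.8, 19.8]
orientation: [-0.001, 0.06, 0.998, -0.0]
force: [-1.6, -0.1, -0.6]
gripper_width: 12.0
```

>>> step_arm(
  moves=[
    [[-0.005,0,0],[0,0,0],0],
    [[-0.01,0,0],[0,0,0],0],
    [[-0.015,0,0],[0,0,0],0],
    [[-0.015,0,0],[0,0,0],0],
    [[-0.015,0,0],[0,0,0],0],
  ],
)

```text
t: 15.98
position: [612.9, 206.8, 19.7]
orientation: [-0.004, 0.06, 0.998, -0.001]
force: [-11.9, 0.8, 8.4]
gripper_width: 11.7
```

```bash
python3 chk.py
```

```text
stand -34.1 -0.3 19.7
F -11.9 -0.6 8.4 M [ 0.06  1.84 -0.02] 11.698173253163663 15.975
(array([-0.0056,  0.0017, -0.0016]), [array([ 2.6200e-02, -4.7000e-03, -6.2826e+00]), array([-0.003 , -0.0167,  0.0005])])
```

>>> step_arm(
  moves=[
    [[0,0,0],[0,0,0],0],
    [[-0.01,0,0],[0,0,0],0],
    [[-0.02,0,0],[0,0,0],0],
    [[-0.025,0,0],[0,0,0],0],
    [[-0.025,0,0],[0,0,0],0],
  ],
  force=25,
)

```text
t: 16.6
position: [613.0, 206.8, 19.6]
orientation: [-0.01, 0.059, 0.998, -0.001]
force: [-22.0, 0.0, 17.2]
gripper_width: 11.8
```

```bash
python3 chk.py
```

```text
stand -34.1 -0.3 19.6
F -21.9 -2.6 17.2 M [ 0.04  3.16 -0.05] 11.80088397547308 16.6
(array([-0.0052,  0.0014, -0.002 ]), [array([ 0.0602, -0.0104, -6.2805]), array([-0.0067, -0.0383,  0.0024])])
```

>>> step_arm(
  moves=[
    [[0,0,-0.002],[0,0,0],0.05],
    [[0,0,-0.002],[0,0,0],0.2],
    [[0,0,-0.002],[0,0,0],0.5],
    [[0,0,-0.002],[0,0,0],0.5],
    [[0,0,-0.002],[0,0,0],0.5],
  ],
)

```text
t: 17.23
position: [613.2, 206.7, 20.0]
orientation: [-0.01, 0.059, 0.998, -0.001]
force: [0.6, -0.6, -0.1]
gripper_width: 44.1
```

>>> step_arm(
  moves=[
    [[0.03,0,-0.05],[0,0,0],0.5],
    [[0.06,0,-0.15],[0,0,0],0.5],
    [[0.1,0,-0.35],[0,0,0],0.5],
    [[0.25,0,-0.6],[0,0,0],0.5],
    [[0.5,0,-0.75],[0,0,0],0.5],
  ],
)

```text
t: 17.85
position: [517.8, 218.8, 175.4]
orientation: [-0.007, 0.06, 0.998, -0.0]
force: [0.2, -0.4, 0.6]
gripper_width: 44.4
```

>>> step_arm(
  moves=[
    [[0.2,0,0],[0,0,0],0.5],
    [[0.4,0,0],[0,0,0],0.5],
    [[0.6,0,0],[0,0,0],0.5],
    [[0.6,0,0],[0,0,0],0.5],
    [[0.6,0,0],[0,0,0],0.5],
  ],
)

```text
t: 18.48
position: [399.4, 233.3, 177.9]
orientation: [-0.006, 0.06, 0.998, -0.0]
force: [0.0, -0.4, 0.8]
gripper_width: 43.9
```

```bash
python3 chk.py; python3 -c "
from h import *
t=eyes.read_camera('top')[100:240,130:330,::-1]
cv2.imwrite('pics/t4.png',cv2.resize(t,None,fx=4,fy=4,interpolation=cv2.INTER_CUBIC))
c,s=np.cos(-.12),np.sin(-.12)
P=lambda x,y,z:[646.8+c*x-s*y,203+s*x+c*y,z]
print((proj(eyes.camera_params('top'),[P(-43,0,51),P(-43,6,51),P(0,0,74)])-[130,100]+.5)*4-.5)
cv2.imwrite('pics/w4.png',eyes.read_camera('wrist')[:,:,::-1])"
```

```text
stand -249.3 0.5 177.9
F 0.1 -0.4 0.8 M [ 0.   -0.01  0.03] 43.868700654611345 18.475
(array([-1.0907, -0.0018,  0.7765]), [array([ 3.7900e-02, -3.3000e-03, -6.2825e+00]), array([-0.0021, -0.0241,  0.0006])])
[[449.89234277 294.99158313]
 [442.09189845 294.25645854]
 [451.24668477 235.1477253 ]]
```

View pics/t4.png

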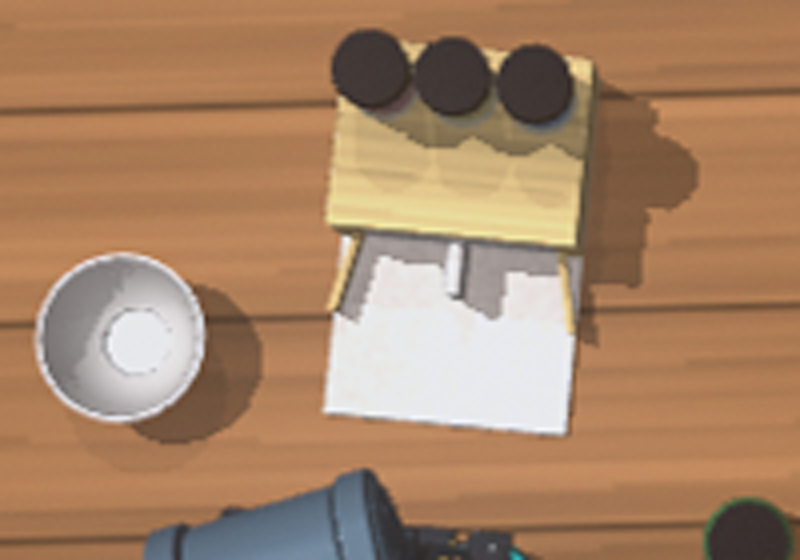

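The tray is inside the bay. Only its pull shows, with the tip at about (454,297) against a predicted (450,295) when home, and the bowl and jar are in place. I'll hand it in.

```bash
python3 -c "
from cell import r
print(r.job_done())"
```

```text
the job is handed in; nothing more can be done
None
```

The job is done and handed in at about 18.5 s. I lifted the tray out of the cradle by its rib and set it on the ledge with the pull pointing away from the bay, then let go. I then took it by the pull, slid it in until it met a firm stop, let go again and drew the arm clear.

**Home:** The gripper stopped dead, without moving further, while the push was raised from 12 N to 22 N. That was within about 1 mm of where I expected the back. In the last top picture the pull's tip is within about 1 pixel (roughly 3 mm) of its predicted home position, which is the camera's limit.

**Forces:** The readings I took never passed about 28 N at the wrist, and it read about zero after letting go.

**Bystanders:** The bowl and jar look undisturbed in the last picture. I didn't photograph the bottle again, but the arm never came near it.

No check failed. The only disagreement was a 1–2 mm difference between the top and wrist cameras.

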